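# Hold the segment bin's spring cover open with its fitted handle

### The arm

A 6-joint arm with a two-finger parallel gripper is mounted at the origin on the work surface; the furniture and walls round the work are solid. World frame = base frame: x ahead of the robot, y to its left, z up, the work surface at z = 0. Lengths are in m, angles in rad, forces in N, time in s.
With the tool pointing down it reaches from about 0.275 to 0.875 m from the base axis. Payload 12.5 kg.
Tool frame: the origin (TCP) lies on the centre line of the jaws, within the pads' length; the fingertips stand 22 mm ahead of it and the grasp point (between the pads) lies 3 mm ahead of it; z points along the fingers, y is the line along which they close (so a half turn about z gives the same grasp; the last joint's range is limited). The gripper opens to 85 mm and grips with 20 to 120 N. Pads are 22 mm wide; open, the fingers measure 114 mm over their backs; the gripper's body (76 mm by 85 mm) begins 54 mm behind the grasp point. The pads swing forward as they close: fully open they stand 13 mm farther back than shut.
Start: joints at [1.063, 0.351, 1.652, -0, 1.139, -0.085], TCP at [0.226, 0.502, 0.253] pointing down, gripper open.
Joint ranges: [-2.75, 2.75], [-0.79, 2.1], [0.01, 2.65], [-1.57, 4.71], [0.07, 3.14], [-2.87, 2.87]. Speed limits (rad/s): [2.22, 2.22, 2.79, 3.14, 3.14, 3.14].

### API

Orientations are given as a unit quaternion [w, x, y, z].
In Python, from station import state, capture, job_done gives the robot as it stands. The module is installed in compiled form; this text tells all that it offers.
- The arm moves only by the tool drive_tool, never from a script. Its argument "plan" is a list that holds one entry, the list of rows, each a list of 7 numbers: the shift along the tool's x, y, z in mm, then the turn, a rotation vector about the tool's x, y, z in degrees, then the opening, from -1 (shut) to 1 (fully open), so that 0 is half open. A call has 1 to 5 rows; each row is the pose to reach, as a shift and turn from the pose commanded when the call began, along the tool's axes at that moment; what a row does not reach only later rows make up. A row lasts 1/10 s, in which the tool goes at most 50 mm and 8.59 degrees, less where a joint would pass 70% of its speed; a pose out of reach is approached as far as the arm can. A call with a gripper value outside its range is refused whole. The fingers move at their own pace and stop on an object; "grip_force" is the grip in N (left out, the last holds). Time passes only in rows, so rows that repeat a pose let the fingers close. It gives the time, the measured TCP pose, the force and the opening at its end, in the units of the state.
- state(): the state, without advancing time (a new reading comes with each control period).
- capture(name): name is "scene" or "top"; returns a dict with "image" (400x640x3 uint8, red, green, blue), "intrinsics" (3x3 intrinsics, pixels), "k1" (the pictures are not rectified: a ray, as slopes to the right and down, at radius r is drawn at 1 + k1 r^2 times it, then the intrinsics apply), "rvec" (rotation vector, rad) and "tvec" (3), from world to camera coordinates, as OpenCV has them. Camera axes: x right, y down, z forward; pixel columns grow to the right and rows downward; lengths in m; the calibration is good to about 2 mm. A picture is of the moment at which its call begins. There is no depth.
- job_done(): hands the job in, once; it reports no verdict.
The state is a dict: "t": time; "joint_positions": joint angles; "qvel": joint speeds; "effort": joint torques, N m; "eef_pos": TCP position; "eef_rot": TCP orientation; "contact_force": force on the tool from outside, world axes, zero at the start; "torque": the same for the moment, N m; "gripper_width": finger opening in m.
Only numpy, scipy, OpenCV 4.12 (cv2) and the standard library are available. Lean on these libraries where they do the work, as an engineer would, in place of code of your own. Each camera call takes 0.05 s, during which the arm holds its last target. There are 200 camera calls.

### The job

Fit the loose paddle handle fully down onto the square shaft on top of the segment bin, then turn it anticlockwise (seen from above) until the bin's spring-shut cover stands 60 degrees open. Work the cover only through the handle and leave the other things where they are. Finish while still gripping the handle and holding the cover at 60 degrees: let go and it springs shut.

Things in the scene. Friction and masses are not known exactly. Their poses are not given: they have to be found in the camera images.
- bin: Segment bin: white upright drum, 108 mm across at the top (116 mm at the foot ring), 187 mm high, fixed to the bench. Origin: centre of its underside; z up. Seen from the bin's centre, the wedge-shaped drop opening in its top (84 degrees wide) lies towards the bin's own -x, which points roughly at the robot. The fixed machines in a row on the bench stand up to 275 mm high.
- shaft_seat (a point): Centre of the flat round collar (34 mm across) at the foot of the square shaft, on the bin's axis 198 mm above the bench. The steel shaft is 20 mm square and stands 24 mm above this point, its top 3 mm tapered to 16.5 mm. z up; x and y are square to the shaft's flats and turn with the shaft and cover; with the cover shut they are parallel to the bin's x and y.
- cover: Flat steel wedge-shaped cover, 3 mm thick, radius 52 mm, about 96 degrees wide, its top 192.5 mm above the bench; carried by the shaft just over the drop opening and turning with it. Origin: on the bin's axis at bench height; z up; the wedge lies towards its own -x.
- spindle (a joint): Angle (rad) of shaft and cover, turning together about the bin's upright axis: 0 = shut (where it starts, against a stop), positive = open, anticlockwise seen from above; 60 degrees = 1.047; far stop 1.5. A spring pulls it shut: about 0.04 N m at 0 rising to about 0.125 N m at 60 degrees.
- handle: Loose paddle handle, 66 mm high, 120 g, standing bore down. Its lower part is a 36 mm square aluminium hub, 30 mm high; square bore 22 mm wide, 26 mm deep, open underneath: 1 mm clearance per side, fits in any of four quarter turns, has about 0.1 rad of play before it takes the shaft along. Origin: centre of the underside; z up; x and y square to the bore. Fully down, its origin is at shaft_seat.
- blade (a point): Centre of the handle's grip blade: a flat upright grey blade from 30 to 66 mm above the handle's underside, 16 mm thick along the handle's x, 64 mm long along its y. This point is 48 mm above the underside; axes as the handle's.
- clip_box: Open clear box of clips, 56 x 81 x 30 mm, loose; a bystander. Origin: centre of the underside.
- bench_timer: Small flat white timer, 82 x 58 x 22 mm, loose; a bystander. Origin: centre of the underside.
- label_roll: Roll of white labels, 68 mm across, 41 mm high, loose, lying flat; a bystander. Origin: centre of the underside.
There are look-alikes about, which are no part of the job. Leave any orange or turquoise look-alike of the handle alone.

How it is judged:
By the outcome, as a careful person would: the job done as asked, in the order asked, and still so for the second after the job is handed in, while the arm keeps its last pose, push and grip.
It also fails if it takes over 50 s, if anything falls off the work surface, if the arm or the gripper's body presses on something with over 40 N, if the wrist force passes 120 N, or if a joint passes its speed limit or range.

## Working session

There is one attempt and no reset: what is moved stays moved. The work goes in short steps, Python scripts to look and compute and a tool call to move; the robot and the scene stay as the last step left them, time stands still between calls to the robot, and variables do not carry over. Pictures are saved under pics/ and viewed, on a budget of 10 in all, crops included, one or two more only if the job needs it, and the job is handed in when it is done.

Besides the shell and the picture viewer there is one more tool, called after "Request:" as name(argument=value, ...) on one line, values as JSON. drive_tool: Moves the arm, as the interface text tells. Its arguments: {"type":"object","properties":{"plan":{"type":"array"},"grip_force":{"type":"number"}},"required":["plan"]}

```bash
mkdir -p pics; cat > h.py <<'E'
import numpy as np,cv2
from station import state,capture
from scipy.spatial.transform import Rotation as R
def cam(n):
    c=capture(n); c['Rm']=cv2.Rodrigues(np.array(c['rvec'],float))[0]; c['t']=np.array(c['tvec'],float); c['K']=np.array(c['intrinsics'],float); return c
def ray(c,u,v):
    x=(u-c['K'][0,2])/c['K'][0,0]; y=(v-c['K'][1,2])/c['K'][1,1]
    rd=np.hypot(x,y); r=rd
    for _ in range(30): r=rd/(1+c['k1']*r*r)
    s=r/rd if rd>0 else 1
    return -c['Rm'].T@c['t'], c['Rm'].T@np.array([x*s,y*s,1])
def onz(c,u,v,z):
    o,d=ray(c,u,v); return o+d*(z-o[2])/d[2]
def proj(c,p):
    q=c['Rm']@np.array(p,float)+c['t']; x,y=q[:2]/q[2]; s=1+c['k1']*(x*x+y*y)
    return np.array([c['K'][0,0]*x*s+c['K'][0,2],c['K'][1,1]*y*s+c['K'][1,2]])
def tri(c1,p1,c2,p2):
    o1,d1=ray(c1,*p1);o2,d2=ray(c2,*p2)
    d1/=np.linalg.norm(d1);d2/=np.linalg.norm(d2)
    A=np.stack([d1,-d2],1);s=np.linalg.lstsq(A,o2-o1,rcond=None)[0]
    a=o1+d1*s[0];b=o2+d2*s[1];return (a+b)/2,np.linalg.norm(a-b)
def save(n,im): cv2.imwrite('pics/'+n,im[:,:,::-1])
E
python3 - <<'E'
from h import *
for n in('scene','top'):
    c=cam(n); save(n+'0.png',c['image']); print(n,c['k1'],c['K'].tolist(),-c['Rm'].T@c['t'])
print(state())
E
```

```text
scene -0.08949465230057078 [[408.133498071474, 0.0, 321.97201640241946], [0.0, 408.133498071474, 196.7645843543989], [0.0, 0.0, 1.0]] [ 1.49055162 -0.08903699  0.87871067]
top 0.011464862225915397 [[434.997536861982, 0.0, 321.64261433188653], [0.0, 434.997536861982, 200.1691926997894], [0.0, 0.0, 1.0]] [0.42196491 0.13217975 1.43386301]
{'t': 0.1, 'joint_positions': array([ 1.06341159e+00,  3.51164954e-01,  1.65234486e+00,  1.13165522e-05,
        1.13906717e+00, -8.46132098e-02]), 'qvel': array([ 0.00041247, -0.00119737, -0.00178224,  0.00099208,  0.00012667,
       -0.00043315]), 'effort': array([ 2.04213611e-03, -5.06826138e+01, -2.91876304e+01, -9.16048771e-05,
        2.74409715e-03, -2.35992951e-05]), 'eef_pos': array([0.2255135 , 0.50135595, 0.25282756]), 'eef_rot': array([-1.48477729e-04,  2.09817308e-01,  9.77740484e-01, -4.69265646e-04]), 'contact_force': array([ 0.35507558, -0.15326635,  0.49890695]), 'torque': array([-0.00157071, -0.0034687 , -0.00112999]), 'gripper_width': 0.0850141747477546}
```

View pics/scene0.png

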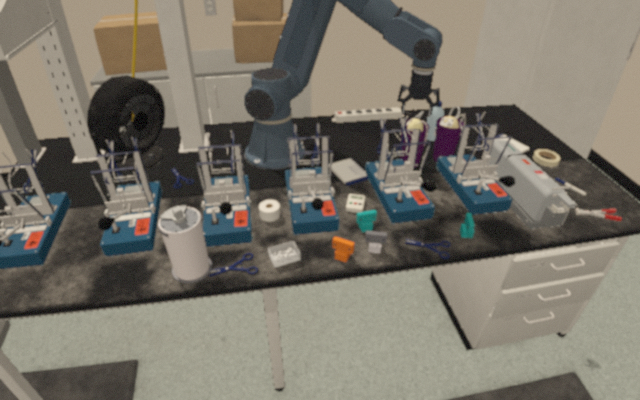

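View pics/top0.png

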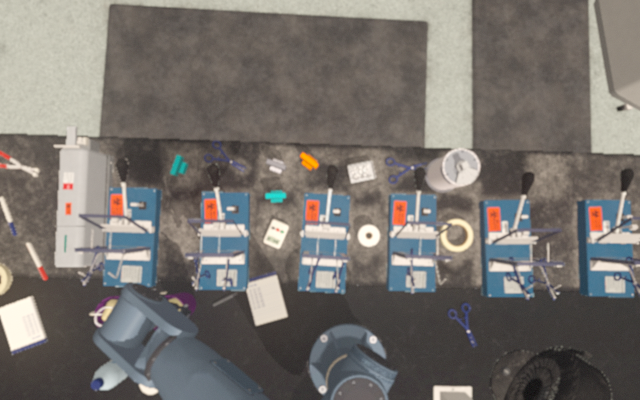

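Scene view: the white bin is at (185,240). The handle candidates are grey (376,241), orange (343,249) and turquoise (367,219) and (467,226). In the top view, grey is at (275,165), orange (309,160), turquoise (276,197) and (178,165), and the bin top is at (460,163). Only the grey one fits "grey blade / aluminium hub". I'll confirm it in an enlarged composite.

```bash
python3 - <<'E'
from h import *
T=cam('top');S=cam('scene')
def crop(c,u,v,w,h,k): 
    return cv2.resize(c['image'][v-h//2:v+h//2,u-w//2:u+w//2],None,fx=k,fy=k,interpolation=cv2.INTER_CUBIC)
a=crop(T,275,165,40,30,10);b=crop(S,376,241,40,30,10);d=crop(T,460,165,80,60,5);e=crop(S,183,222,80,60,5)
save('comp.png',np.vstack([np.hstack([a,b]),np.hstack([d,e])]))
print(onz(T,275,165,.066),onz(S,376,241,.04),onz(T,460,163,.198),onz(S,180,214,.198))
E
```

```text
[0.62499426 0.25240916 0.066     ] [0.63731739 0.24933433 0.04      ] [ 0.62795672 -0.29126897  0.198     ] [ 0.61146396 -0.29524865  0.198     ]
```

View pics/comp.png

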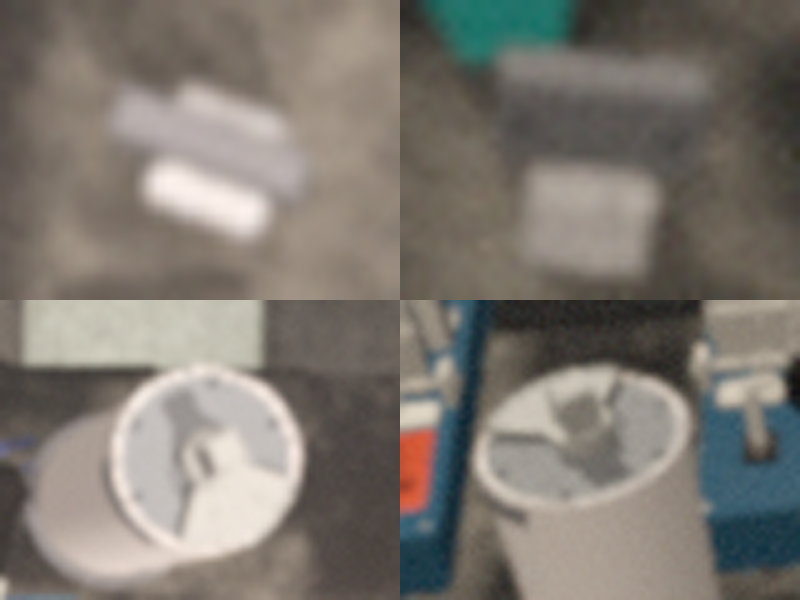

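The grey item is confirmed as the handle: grey blade, bright aluminium hub, and 21 px ≈ 62 mm long. The cover wedge shows cream, pointing down and to the right in the top view. Next I'll measure it precisely.

```bash
cat > m.py <<'E'
from h import *
from scipy.optimize import least_squares
from scipy.ndimage import map_coordinates
def samp(c,P):
    uv=np.array([proj(c,p) for p in P]); return np.stack([map_coordinates(c['image'][:,:,k].astype(float),[uv[:,1],uv[:,0]],order=1) for k in range(3)],1)
def rim(c,c0):
    for it in range(3):
        pts=[];rr=np.arange(.044,.066,.0005)
        for a in np.radians(np.arange(0,360,5)):
            d=np.array([np.cos(a),np.sin(a),0]); P=[np.array([*c0,.187])+r*d for r in rr]
            g=np.gradient(np.convolve(samp(c,P).sum(1),np.ones(5)/5,'same'))[4:-4]
            i=g.argmin()+4; 
            if g.min()<-4: pts.append(P[i][:2])
        pts=np.array(pts)
        s=least_squares(lambda q:np.hypot(*(pts-q[:2]).T)-q[2],[*c0,.054],loss='soft_l1',f_scale=.001)
        c0=s.x[:2]
    return s.x,len(pts),np.std(s.fun)
E
python3 - <<'E'
from m import *
T=cam('top');S=cam('scene')
for n,c in(('T',T),('S',S)):
    x,k,sd=rim(c,[.615,-.293]); print(n,'rim',x.round(4),k,sd.round(4))
    A=np.arange(0,360,6); v=np.zeros((len(A),3))
    for r in (.034,.038,.042): v+=samp(c,[[x[0]+r*np.cos(a),x[1]+r*np.sin(a),.1925] for a in np.radians(A)])/3
    print([(int(a),int(q[0]),int(q[2]-q[0])) for a,q in zip(A,v)])
# handle
T_=lambda X,Y:(255+(X+.5)/10-.5,150+(Y+.5)/10-.5)
S_=lambda X,Y:(356+(X+.5)/10-.5,226+(Y+.5)/10-.5)
print('T top',onz(T,*T_(208,142),.066),'S top',onz(S,*S_(604,73),.066) if 0 else onz(S,*S_(204,73),.066))
print('tri',tri(T,T_(208,142),S,S_(204,73)))
for n,c,pp in(('T',T,[T_(122,90),T_(112,137),T_(302,192),T_(308,155)]),('S',S,[S_(100,48),S_(97,80),S_(308,98),S_(310,68)])):
    q=np.array([onz(c,*p,.066) for p in pp]); e=(q[2]+q[3]-q[0]-q[1])/2
    print(n,q.mean(0),np.linalg.norm(e),np.degrees(np.arctan2(e[1],e[0])))
# hub +/- : colours for masks
for im,(u,v) in((T,(275,165)),(S,(376,241))):
    big=cv2.resize(im['image'][v-15:v+15,u-20:u+20],None,fx=10,fy=10,interpolation=cv2.INTER_CUBIC).astype(int)
    m=((big[:,:,2]-big[:,:,0])>-2)&(abs(big[:,:,1]-big[:,:,2])<25)&(big.sum(2)>200)
    n,l,st,ce=cv2.connectedComponentsWithStats(m.astype(np.uint8)); i=1+st[1:,4].argmax()
    print(cv2.minAreaRect(np.argwhere(l==i)[:,::-1].astype(np.float32)),st[i],big[150,200],big[20,200])
E
```

```text
T rim [ 0.6196 -0.2976  0.0563] 72 0.0017
[(0, 191, -7), (6, 195, -8), (12, 188, -8), (18, 169, -8), (24, 160, -8), (30, 159, -8), (36, 158, -7), (42, 168, -8), (48, 186, -8), (54, 196, -8), (60, 197, -8), (66, 195, -8), (72, 196, -8), (78, 197, -8), (84, 196, -8), (90, 197, -8), (96, 197, -8), (102, 197, -8), (108, 197, -9), (114, 196, -9), (120, 196, -9), (126, 197, -8), (132, 197, -9), (138, 197, -9), (144, 195, -8), (150, 181, -9), (156, 176, -14), (162, 215, -19), (168, 235, -18), (174, 237, -18), (180, 235, -18), (186, 235, -18), (192, 237, -18), (198, 237, -18), (204, 237, -18), (210, 236, -18), (216, 237, -18), (222, 237, -18), (228, 233, -18), (234, 233, -18), (240, 236, -19), (246, 238, -19), (252, 236, -19), (258, 216, -17), (264, 190, -11), (270, 192, -8), (276, 196, -8), (282, 197, -8), (288, 198, -9), (294, 195, -8), (300, 186, -7), (306, 193, -8), (312, 198, -8), (318, 197, -8), (324, 197, -8), (330, 197, -8), (336, 198, -8), (342, 197, -8), (348, 196, -8), (354, 192, -8)]
S rim [ 0.617  -0.3     0.0579] 69 0.0017
[(0, 152, -11), (6, 137, -9), (12, 115, -8), (18, 109, 
[... 684 characters left out ...]
 (270, 135, -13), (276, 125, -10), (282, 139, -9), (288, 154, -10), (294, 159, -10), (300, 159, -10), (306, 158, -10), (312, 159, -10), (318, 159, -11), (324, 160, -10), (330, 162, -9), (336, 161, -11), (342, 159, -11), (348, 157, -10), (354, 155, -11)]
T top [0.62901153 0.25144591 0.066     ] S top [0.62946075 0.24893562 0.066     ]
tri (array([0.62880747, 0.25040418, 0.06524332]), np.float64(0.002287505021821967))
T [0.62856457 0.25047864 0.066     ] 0.062373452567009616 -106.03238754710794
S [0.62962899 0.24876591 0.066     ] 0.06279979827682058 72.33920584302957Traceback (most recent call last):
  File "<stdin>", line 20, in <module>
ValueError: attempt to get argmax of an empty sequence
```

Request:
drive_tool(plan=[[[0, 0, -45, 0, 0, 0, 0.2], [0, 0, -90, 0, 0, 0, 0.2], [0, 0, -135, 0, 0, 8, 0.2], [0, 0, -180, 0, 0, 16, 0.2], [0, 0, -180, 0, 0, 24, 0.2]]], grip_force=60)

```text
t: 0.8
eef_pos: [0.2261, 0.5024, 0.4396]
eef_rot: [0.0, 0.411, 0.912, 0.005]
contact_force: [0.7, 0.0, -0.3]
gripper_width: 0.0513
```

Request:
drive_tool(plan=[[[-44, 13, 0, 0, 0, 8, 0.2], [-88, 26, 0, 0, 0, 16, 0.2], [-132, 39, 0, 0, 0, 24, 0.2], [-176, 52, 0, 0, 0, 32, 0.2], [-220, 65, 0, 0, 0, 40, 0.2]]])

```text
t: 1.3
eef_pos: [0.422, 0.3796, 0.4334]
eef_rot: [-0.0, 0.698, 0.716, 0.0]
contact_force: [0.0, 0.9, 0.7]
gripper_width: 0.0514
```

```bash
cat > go.py <<'E'
from h import *
import sys
def togo(x,y,z,yaw):
    s=state(); q=s['eef_rot']; r=R.from_quat([q[1],q[2],q[3],q[0]])
    a=np.radians(yaw); tgt=R.from_matrix(np.array([[-np.sin(a),np.cos(a),0],[np.cos(a),np.sin(a),0],[0,0,-1]]).T @ np.eye(3)) if 0 else R.from_matrix(np.column_stack([[-np.sin(a),np.cos(a),0],[np.cos(a),np.sin(a),0],[0,0,-1]]))
    d=r.inv().apply(np.array([x,y,z])-s['eef_pos'])*1e3
    rv=np.degrees((r.inv()*tgt).as_rotvec())
    yw=np.degrees(np.arctan2(*r.as_matrix()[[1,0],1]))
    print('t',round(s['t'],2),'pos',s['eef_pos'].round(4),'yawY',yw.round(2),'shift',d.round(1),'turn',rv.round(2),'F',np.round(s['contact_force'],1),'M',np.round(s['torque'],2),'w',round(s['gripper_width'],4),'J',np.round(s['joint_positions'],2))
if __name__=='__main__': togo(*map(float,sys.argv[1:5]))
E
python3 go.py .629 .250 .12 -17
```

```text
t 1.3 pos [0.422  0.3796 0.4334] yawY 1.45 shift [-134.8  203.6  313.4] turn [ 0.000e+00 -1.000e-02  1.845e+01] F [0.  0.9 0.7] M [-0.   -0.01  0.01] w 0.0514 J [0.65 0.27 1.33 0.   1.54 0.63]
```

Request:
drive_tool(plan=[[[-27, 40, 0, 0, 0, 4, 0.2], [-54, 81, 0, 0, 0, 8, 0.2], [-81, 122, 0, 0, 0, 12, 0.2], [-108, 163, 0, 0, 0, 16, 0.2], [-135, 203, 0, 0, 0, 18.4, 0.2]]])

```text
t: 1.8
eef_pos: [0.6293, 0.2507, 0.4332]
eef_rot: [-0.0, 0.803, 0.596, -0.0]
contact_force: [0.4, 1.5, -0.0]
gripper_width: 0.0514
```

Request:
drive_tool(plan=[[[0, 0, 45, 0, 0, 0, 0.2], [0, 0, 90, 0, 0, 0, 0.2], [0, 0, 135, 0, 0, 0, 0.2], [0, 0, 180, 0, 0, 0, 0.2], [0, 0, 225, 0, 0, 0, 0.2]]])

```text
t: 2.3
eef_pos: [0.6275, 0.252, 0.2065]
eef_rot: [0.0, 0.802, 0.597, 0.0]
contact_force: [0.1, -0.1, -0.4]
gripper_width: 0.0515
```

Request:
drive_tool(plan=[[[0, 0, 45, 0, 0, 0, 0.2], [0, 0, 80, 0, 0, 0, 0.2], [0, 0, 88, 0, 0, 0, 0.2], [0, 0, 88, 0, 0, 0, 0.2]]])

```text
t: 2.7
eef_pos: [0.6276, 0.2521, 0.1198]
eef_rot: [-0.0, 0.802, 0.597, -0.001]
contact_force: [0.5, 0.3, -0.1]
gripper_width: 0.0515
```

```bash
python3 go.py .629 .250 .057 -17; python3 - <<'E'
from h import *
T=cam('top');S=cam('scene')
def crop(c,u,v,w,h,k): return cv2.resize(c['image'][v-h//2:v+h//2,u-w//2:u+w//2],None,fx=k,fy=k,interpolation=cv2.INTER_CUBIC)
save('g1.png',np.hstack([crop(T,275,165,50,50,8),crop(S,376,235,50,50,8)]))
E
```

```text
t 2.7 pos [0.6276 0.2521 0.1198] yawY -16.62 shift [-1.6  2.1 62.8] turn [-0.08  0.05  0.38] F [ 0.5  0.3 -0.1] M [0.02 0.01 0.03] w 0.0515 J [ 0.31  0.72  1.39 -0.    1.03  0.6 ]
```

View pics/g1.png

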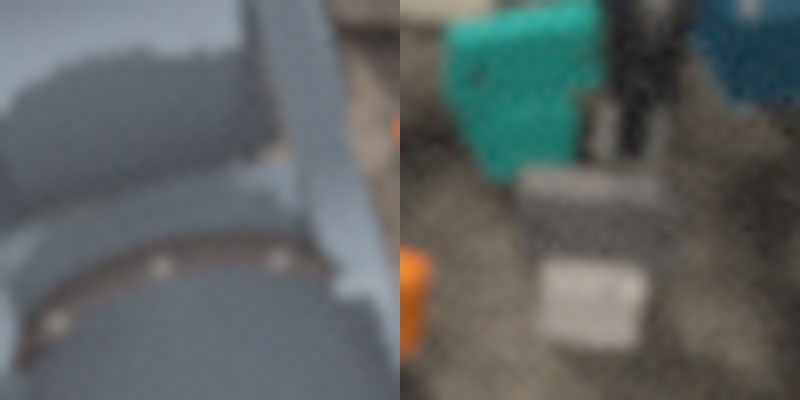

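The scene crop shows the handle undisturbed at full-image (376,236). The fingers are above it, at crop (600..665,135). I'll check that offset numerically.

```bash
python3 - <<'E'
from h import *
S=cam('scene'); s=state(); q=s['eef_rot']; r=R.from_quat([q[1],q[2],q[3],q[0]])
cr=lambda p:((proj(S,p)-[351,210]+.5)*8-.5+[400,0]).round()
for y in(-.0257,.0257,-.035,.035):
  for x in(-.011,.011): print('tip',y,x,cr(s['eef_pos']+r.apply([x,y,.017])),cr(s['eef_pos']+r.apply([x,y,-.02])))
a=np.radians(73); 
for l in(-.032,.032):
  for w in(-.008,.008):
    print('blade',l,w,cr(np.array([.629,.250,.066])+[l*np.cos(a)+w*np.sin(a),l*np.sin(a)-w*np.cos(a),0]))
E
```

```text
tip -0.0257 -0.011 [593.  57.] [602. -22.]
tip -0.0257 0.011 [652.  61.] [662. -17.]
tip 0.0257 -0.011 [592. 147.] [602.  67.]
tip 0.0257 0.011 [654. 151.] [664.  72.]
tip -0.035 -0.011 [593.  41.] [602. -37.]
tip -0.035 0.011 [651.  45.] [662. -33.]
tip 0.035 -0.011 [592. 164.] [602.  84.]
tip 0.035 0.011 [654. 168.] [665.  89.]
blade -0.032 -0.008 [520. 164.]
blade -0.032 0.008 [519. 192.]
blade 0.032 -0.008 [691. 178.]
blade 0.032 0.008 [692. 207.]
```

Request:
drive_tool(plan=[[[-2.5, 2.4, 5, 0, 0, 0, 0.2], [-2.5, 2.4, 25, 0, 0, 0, 0.2], [-2.5, 2.4, 45, 0, 0, 0, 0.2], [-2.5, 2.4, 63, 0, 0, 0, 0.2], [-2.5, 2.4, 63, 0, 0, 0, 0.2]]])

```text
t: 3.35
eef_pos: [0.6284, 0.2486, 0.0551]
eef_rot: [-0.001, 0.802, 0.597, -0.002]
contact_force: [0.5, 0.1, 0.5]
gripper_width: 0.0512
```

```bash
python3 go.py .629 .249 .057 -17
```

```text
t 3.35 pos [0.6284 0.2486 0.0551] yawY -16.63 shift [ 0.6  0.5 -1.9] turn [-0.16  0.11  0.37] F [0.5 0.1 0.5] M [-0.02  0.03 -0.  ] w 0.0512 J [ 0.31  0.81  1.42 -0.    0.92  0.6 ]
```

Request:
drive_tool(plan=[[[0, 0, -2, 0, 0, 0, -0.3], [0, 0, -2, 0, 0, 0, -0.6], [0, 0, -2, 0, 0, 0, -1], [0, 0, -2, 0, 0, 0, -1], [0, 0, -2, 0, 0, 0, -1]]], grip_force=60)

```text
t: 3.85
eef_pos: [0.6301, 0.2493, 0.0607]
eef_rot: [0.0, 0.802, 0.597, 0.001]
contact_force: [-0.4, -0.0, 7.3]
gripper_width: 0.0151
```

```bash
python3 go.py .629 .249 .057 -17
```

```text
t 3.85 pos [0.6301 0.2493 0.0607] yawY -16.63 shift [-0.6 -1.   3.7] turn [ 0.11 -0.07  0.37] F [-0.4 -0.   7.3] M [-0.09  0.13  0.03] w 0.0151 J [ 0.31  0.8   1.41 -0.    0.93  0.6 ]
```

Request:
drive_tool(plan=[[[0, 0, -10, 0, 0, 0, -1], [0, 0, -20, 0, 0, 0, -1], [0, 0, -30, 0, 0, 0, -1], [0, 0, -30, 0, 0, 0, -1], [0, 0, -30, 0, 0, 0, -1]]])

```text
t: 4.35
eef_pos: [0.6294, 0.2491, 0.0896]
eef_rot: [0.0, 0.802, 0.597, 0.0]
contact_force: [-0.6, -1.0, -1.0]
gripper_width: 0.0149
```

```bash
python3 go.py .629 .249 .43 -60;python3 - <<'E'
from h import *
S=cam('scene')
save('g2.png',cv2.resize(S['image'][200:260,336:416],None,fx=8,fy=8,interpolation=cv2.INTER_CUBIC))
E
```

```text
t 4.35 pos [0.6294 0.2491 0.0896] yawY -16.63 shift [-1.000e-01 -2.000e-01 -3.404e+02] turn [ 1.000e-02 -2.000e-02  4.337e+01] F [-0.6 -1.  -1. ] M [ 0.02 -0.    0.  ] w 0.0149 J [0.31 0.76 1.41 0.   0.97 0.6 ]
```

View pics/g2.png

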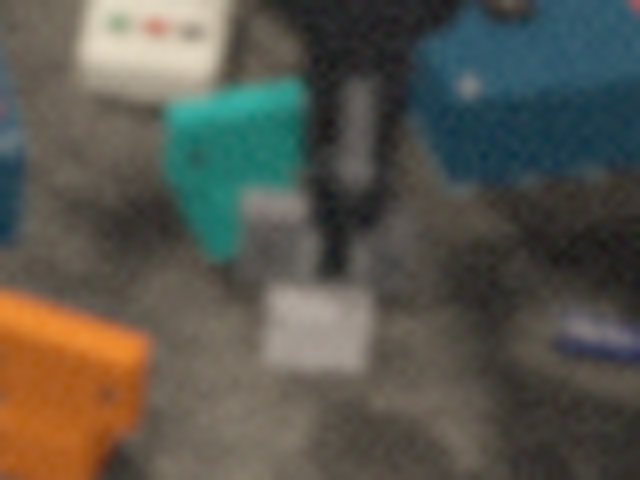

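The handle is gripped and lifted cleanly (width 15 mm, hub clear of the bench, neighbours undisturbed). I'll raise it above the machines and carry it over.

Request:
drive_tool(plan=[[[0, 0, -40, 0, 0, 0, -1], [0, 0, -85, 0, 0, 0, -1], [0, 0, -130, 0, 0, 0, -1], [0, 0, -175, 0, 0, 0, -1], [0, 0, -220, 0, 0, 0, -1]]])

```text
t: 4.9
eef_pos: [0.6289, 0.2489, 0.3106]
eef_rot: [-0.0, 0.802, 0.597, -0.0]
contact_force: [0.2, 0.7, -1.0]
gripper_width: 0.0153
```

Request:
drive_tool(plan=[[[0, 0, -45, 0, 0, 0, -1], [0, 0, -90, 0, 0, 0, -1], [-30, 8, -95, 0, 0, 0, -1], [-72, 20, -95, 0, 0, 0, -1], [-116, 32, -95, 0, 0, 0, -1]]])

```text
t: 5.4
eef_pos: [0.6265, 0.1279, 0.4038]
eef_rot: [-0.0, 0.801, 0.598, -0.0]
contact_force: [0.7, -0.8, -1.5]
gripper_width: 0.0152
```

Request:
drive_tool(plan=[[[-44, 12.2, 0, 0, 0, 8, -1], [-88, 24.4, 0, 0, 0, 16, -1], [-132, 36.6, 0, 0, 0, 24, -1], [-176, 48.8, 0, 0, 0, 32, -1], [-220, 61, 0, 0, 0, 40, -1]]])

```text
t: 5.9
eef_pos: [0.6219, -0.1013, 0.4038]
eef_rot: [-0.0, 0.959, 0.284, -0.0]
contact_force: [0.3, 0.3, -1.3]
gripper_width: 0.0146
```

```bash
python3 go.py .618 -.299 .405 -60
```

```text
t 5.9 pos [ 0.6219 -0.1013  0.4038] yawY -56.95 shift [-111.1  163.6   -1.3] turn [-0.04  0.03  3.05] F [ 0.3  0.3 -1.3] M [0.02 0.01 0.03] w 0.0146 J [-0.24  0.41  1.21  0.    1.53  0.76]
```

```bash
python3 - <<'E'
from h import *
T=cam('top');S=cam('scene')
T['image']=cv2.imread('pics/top0.png')[:,:,::-1]
np.save('S0.npy',S['image'])
a=cv2.resize(T['image'][150:180,446:476],None,fx=13,fy=13,interpolation=cv2.INTER_CUBIC)
b=cv2.resize(S['image'][200:230,165:195],None,fx=13,fy=13,interpolation=cv2.INTER_CUBIC)
o=np.hstack([a,b]); 
for k,(c,u0,v0,off) in enumerate(((T,446,150,0),(S,165,200,390))):
    for z in(.198,.222):
        print(k,z,((proj(c,[.618,-.299,z])-[u0,v0]+.5)*13-.5+[off,0]).round())
save('sh.png',o)
E
```

```text
0 0.198 [222. 221.]
0 0.222 [261. 204.]
1 0.198 [569. 210.]
1 0.222 [546. 117.]
```

View pics/sh.png

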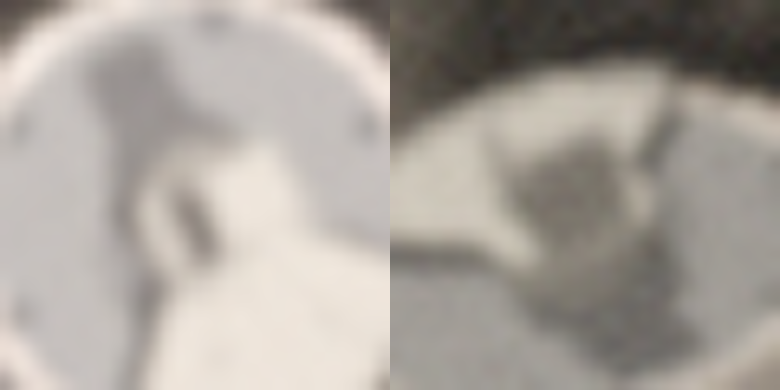

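```bash
python3 - <<'E'
from m import *
T=cam('top');S=cam('scene')
T['image']=cv2.imread('pics/top0.png')[:,:,::-1]; S['image']=cv2.imread('pics/scene0.png')[:,:,::-1]
rr=np.arange(.040,.068,.0005)
for n,c,c0 in(('T',T,[.6196,-.2976]),('S',S,[.617,-.299])):
  for kind in('in','out'):
    q0=np.array(c0)
    for it in range(4):
        pts=[];AA=[]
        for a in np.arange(0,360,5):
            d=np.array([np.cos(np.radians(a)),np.sin(np.radians(a)),0]); P=[np.array([*q0,.187])+r*d for r in rr]
            v=np.convolve(samp(c,P).sum(1),np.ones(3)/3,'same'); g=np.gradient(v); g[:3]=0;g[-3:]=0
            j=(rr>.050)&(rr<.062)
            k=np.where(j,v,0).argmax()
            if kind=='out': g[:k]=0; i=g.argmin(); ok=g[i]<-6
            else: g[k:]=0; i=g.argmax(); ok=g[i]>4 and not 150<a<270
            if ok: pts.append(P[i][:2]);AA.append(a)
        pts=np.array(pts)
        s=least_squares(lambda q:np.hypot(*(pts-q[:2]).T)-q[2],[*q0,.054],loss='soft_l1',f_scale=.0007); q0=s.x[:2]
    rs=np.hypot(*(pts-q0).T)-s.x[2]
    print(n,kind,s.x.round(4),len(pts)); print([(a,round(e*1e3,1)) for a,e in zip(AA,rs)][::3])
E
```

```text
T in [ 0.619  -0.2977  0.0484] 49
[(np.int64(0), np.float64(2.6)), (np.int64(15), np.float64(-1.9)), (np.int64(30), np.float64(-1.3)), (np.int64(45), np.float64(0.7)), (np.int64(60), np.float64(-0.3)), (np.int64(75), np.float64(0.7)), (np.int64(90), np.float64(-0.3)), (np.int64(105), np.float64(0.7)), (np.int64(120), np.float64(-0.8)), (np.int64(135), np.float64(0.2)), (np.int64(150), np.float64(-0.3)), (np.int64(280), np.float64(0.6)), (np.int64(295), np.float64(-0.4)), (np.int64(310), np.float64(0.6)), (np.int64(325), np.float64(0.6)), (np.int64(340), np.float64(-0.4)), (np.int64(355), np.float64(-0.4))]
T out [ 0.6197 -0.2974  0.0563] 72
[(np.int64(0), np.float64(-0.8)), (np.int64(15), np.float64(-1.8)), (np.int64(30), np.float64(0.7)), (np.int64(45), np.float64(0.7)), (np.int64(60), np.float64(0.2)), (np.int64(75), np.float64(-1.3)), (np.int64(90), np.float64(-0.3)), (np.int64(105), np.float64(-0.8)), (np.int64(120), np.float64(0.2)), (np.int64(135), np.float64(-0.3)), (np.int64(150), np.float64(-0.3)), (np.int64(165), np.float64(7.7)), (np.int64(180), np.float64(2.2)), (np.int64
[... 1039 characters left out ...]
loat64(0.3)), (np.int64(55), np.float64(0.3)), (np.int64(70), np.float64(0.8)), (np.int64(85), np.float64(-0.2)), (np.int64(100), np.float64(-0.2)), (np.int64(115), np.float64(-1.2)), (np.int64(130), np.float64(-0.3)), (np.int64(145), np.float64(-1.3)), (np.int64(160), np.float64(1.2)), (np.int64(175), np.float64(4.7)), (np.int64(190), np.float64(1.2)), (np.int64(205), np.float64(2.7)), (np.int64(220), np.float64(0.2)), (np.int64(235), np.float64(-2.8)), (np.int64(250), np.float64(4.2)), (np.int64(265), np.float64(-1.8)), (np.int64(280), np.float64(-1.8)), (np.int64(295), np.float64(-0.7)), (np.int64(310), np.float64(-1.7)), (np.int64(325), np.float64(1.8)), (np.int64(340), np.float64(6.3))]
```

```bash
python3 - <<'E'
from h import *
S=cam('scene')
n=np.array([.958,-.286,0]);l=np.array([.286,.958,0]);tcp=np.array([.6292,.2491,.0896])
f=lambda X,Y:(336+(X+.5)/8-.5,200+(Y+.5)/8-.5)
for nm,p,z in(('hubface',f(320,329),.046),('hubtop edge',f(323,289.5),.061),('hubbot',f(317,368.5),.031)):
    q=onz(S,*p,z)-.018*n; print(nm,q,'along',1e3*(q-tcp)@l,'across',1e3*(q-tcp)@n)
q=onz(S,*f(244,190),.097); print('bladeL top back corner',1e3*(q-tcp)@l,1e3*(q-tcp)@n)
E
python3 go.py .618 -.299 .405 -60
```

```text
hubface [0.62463228 0.25115838 0.046     ] along 0.6655553302305327 across -4.964572051049095
hubtop edge [0.6193698  0.25240534 0.061     ] along 0.35507590386591026 across -10.362661719557309
hubbot [0.63006497 0.24985591 0.031     ] along 0.9715394835734967 across 0.6124495535166327
bladeL top back corner -32.159689969021734 -3.441186528610316
t 6.15 pos [ 0.6223 -0.0993  0.4038] yawY -56.59 shift [-113.6  164.3   -1.3] turn [-0.05  0.03  3.41] F [ 0.5  0.7 -0.4] M [-0.01 -0.01  0.03] w 0.015 J [-0.23  0.41  1.21  0.    1.53  0.76]
```

Request:
drive_tool(plan=[[[-23, 33, 0, 0, 0, 1, -1], [-46, 66, 0, 0, 0, 2, -1], [-69, 99, 0, 0, 0, 3.4, -1], [-92, 132, 0, 0, 0, 3.4, -1], [-113.2, 165, 0, 0, 0, 3.4, -1]]])

```text
t: 6.65
eef_pos: [0.6189, -0.2996, 0.4043]
eef_rot: [-0.0, 0.966, 0.26, 0.0]
contact_force: [-0.1, -0.3, -1.9]
gripper_width: 0.015
```

Request:
drive_tool(plan=[[[0, 0, 30, 0, 0, 0, -1], [0, 0, 60, 0, 0, 0, -1], [0, 0, 90, 0, 0, 0, -1], [0, 0, 98, 0, 0, 0, -1], [0, 0, 98, 0, 0, 0, -1]]])

```text
t: 7.15
eef_pos: [0.6188, -0.2984, 0.3056]
eef_rot: [-0.001, 0.966, 0.259, -0.001]
contact_force: [-0.4, 0.2, -0.2]
gripper_width: 0.0148
```

```bash
python3 go.py .6188 -.2995 .29 -60; python3 - <<'E'
from h import *
T=cam('top');S=cam('scene')
a=cv2.resize(T['image'][145:185,440:480],None,fx=10,fy=10,interpolation=cv2.INTER_CUBIC)
b=cv2.resize(S['image'][180:220,160:200],None,fx=10,fy=10,interpolation=cv2.INTER_CUBIC)
save('hov.png',np.hstack([a,b]))
p=state()['eef_pos']
for z in(p[2]-.0585,p[2]-.0285,.222,.198): print(z,((proj(S,[*p[:2],z])-[160,180]+.5)*10-.5+[400,0]).round())
E
```

```text
t 7.15 pos [ 0.6188 -0.2984  0.3056] yawY -59.92 shift [-0.6  1.  15.6] turn [-0.1   0.05  0.08] F [-0.4  0.2 -0.2] M [0.05 0.01 0.05] w 0.0148 J [-0.52  0.57  1.19  0.    1.39  0.53]
0.24956811124444384 [547. 208.]
0.2795681112444438 [523. 113.]
0.222 [569. 293.]
0.198 [587. 365.]
```

View pics/hov.png

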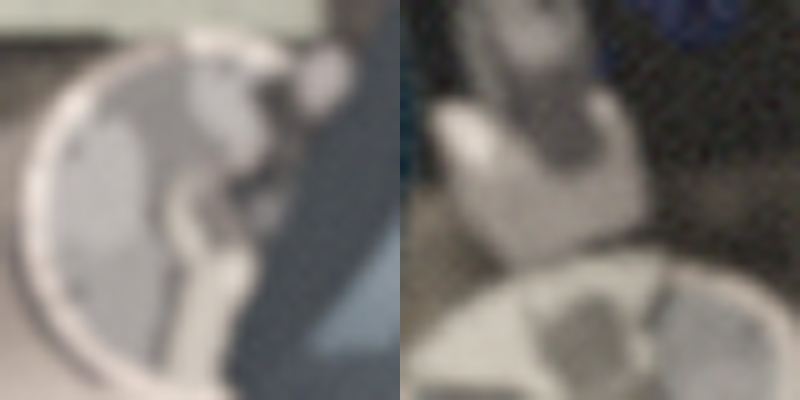

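```bash
python3 - <<'E'
from h import *
S=cam('scene');p=state()['eef_pos'];print(p)
cr=lambda q:((proj(S,q)-[160,180]+.5)*10-.5+[400,0]).round()
def sq(c,h,z,y0):
    return [tuple(cr([c[0]+h*2**.5*np.cos(np.radians(y0+k)),c[1]+h*2**.5*np.sin(np.radians(y0+k)),z])) for k in(45,135,225)]
for z in(.247,.2495,.2775): print('hub near,right,far? ',z,sq(p,.018,z,-60), sq(p,.018,z,-150)[0])
for z,h in((.222,.00825),(.219,.010),(.198,.010)): print('shaft',z,sq([.6188,-.2984],h,z,-60),sq([.6188,-.2984],h,z,-150)[0])
im=S['image'].astype(int).sum(2)
big=cv2.resize(S['image'][180:220,160:200],None,fx=10,fy=10,interpolation=cv2.INTER_CUBIC).astype(int).sum(2)
for y in(150,180,210,225,240,255): print(y,[int(v) for v in big[y,20:280:10]])
print()
for y in(300,315,330,345,360): print(y,[int(v) for v in big[y,100:270:8]])
E
```

```text
[ 0.61931252 -0.29935532  0.30835991]
hub near,right,far?  0.247 [(np.float64(512.0), np.float64(278.0)), (np.float64(644.0), np.float64(222.0)), (np.float64(584.0), np.float64(157.0))] (np.float64(454.0), np.float64(211.0))
hub near,right,far?  0.2495 [(np.float64(510.0), np.float64(270.0)), (np.float64(642.0), np.float64(215.0)), (np.float64(582.0), np.float64(150.0))] (np.float64(452.0), np.float64(203.0))
hub near,right,far?  0.2775 [(np.float64(486.0), np.float64(181.0)), (np.float64(621.0), np.float64(126.0)), (np.float64(560.0), np.float64(62.0))] (np.float64(428.0), np.float64(114.0))
shaft 0.222 [(np.float64(556.0), np.float64(320.0)), (np.float64(615.0), np.float64(294.0)), (np.float64(588.0), np.float64(264.0))] (np.float64(529.0), np.float64(289.0))
shaft 0.219 [(np.float64(555.0), np.float64(335.0)), (np.float64(626.0), np.float64(304.0)), (np.float64(593.0), np.float64(267.0))] (np.float64(522.0), np.float64(297.0))
shaft 0.198 [(np.float64(571.0), np.float64(398.0)), (np.float64(641.0), np.float64(367.0)), (np.float64(609.0), np.float64(329.0))] (np.float64(538.0), np.
[... 701 characters left out ...]
296, 286, 269, 245, 231, 228, 254, 311, 366, 394, 394, 384, 364, 346, 351, 356, 355, 362, 366, 375, 385, 386, 362, 318, 262]

300 [545, 557, 549, 534, 539, 555, 556, 528, 492, 475, 455, 428, 405, 406, 433, 472, 498, 488, 440, 362, 316, 329]
315 [591, 583, 557, 523, 506, 508, 503, 469, 419, 384, 356, 341, 334, 326, 353, 401, 432, 413, 361, 311, 326, 375]
330 [591, 585, 566, 533, 482, 456, 434, 399, 369, 351, 341, 336, 333, 335, 328, 360, 407, 416, 382, 349, 366, 401]
345 [587, 587, 575, 553, 505, 435, 378, 354, 357, 342, 332, 337, 340, 331, 333, 356, 409, 464, 477, 435, 411, 412]
360 [585, 585, 584, 571, 526, 463, 396, 353, 355, 342, 346, 345, 332, 335, 337, 355, 401, 455, 476, 441, 408, 404]
```

The hover crop shows the hub's underside corners at about (510,268) and (645,215), and the shaft's dark face at x 545–622, y 300–365. In this view the hub sits about 2.5 mm towards +y of the shaft. I'll correct that and lower gently.

Request:
drive_tool(plan=[[[-1.6, 1.7, 6, 0, 0, 0, -1], [-1.6, 1.7, 12, 0, 0, 0, -1], [-1.6, 1.7, 18, 0, 0, 0, -1], [-1.6, 1.7, 22, 0, 0, 0, -1], [-1.6, 1.7, 22, 0, 0, 0, -1]]])

```text
t: 7.8
eef_pos: [0.6178, -0.3017, 0.2834]
eef_rot: [-0.0, 0.966, 0.259, -0.0]
contact_force: [-0.1, 0.1, -1.0]
gripper_width: 0.0152
```

Request:
drive_tool(plan=[[[0, 0, 2, 0, 0, 0, -1], [0, 0, 4, 0, 0, 0, -1], [0, 0, 6, 0, 0, 0, -1], [0, 0, 8, 0, 0, 0, -1], [0, 0, 8, 0, 0, 0, -1]]])

```text
t: 8.3
eef_pos: [0.6187, -0.3021, 0.2802]
eef_rot: [0.002, 0.966, 0.259, 0.002]
contact_force: [-4.4, 3.4, 21.0]
gripper_width: 0.0148
```

```bash
python3 go.py .6183 -.3008 .257 -60
```

```text
t 8.3 pos [ 0.6187 -0.3021  0.2802] yawY -60.02 shift [ 0.2 -1.4 23.2] turn [ 0.24 -0.16 -0.02] F [-4.4  3.4 21. ] M [0.76 0.86 0.01] w 0.0148 J [-0.52  0.59  1.22  0.    1.33  0.53]
```

Contact came at TCP z 0.280, so the underside is at about 0.222, the shaft top. The force and moment point to the 120° bore wall (tool −y side) resting on the shaft, so I'll back up, shift about 2 mm along tool −y and retry.

Request:
drive_tool(plan=[[[0, 0, -5, 0, 0, 0, -1], [0, -2, -9, 0, 0, 0, -1], [0, -2, -9, 0, 0, 0, -1], [0, -2, -5, 0, 0, 0, -1], [0, -2, -5, 0, 0, 0, -1]]])

```text
t: 8.8
eef_pos: [0.6174, -0.3001, 0.2811]
eef_rot: [0.0, 0.966, 0.259, 0.0]
contact_force: [2.3, 0.8, 1.9]
gripper_width: 0.0151
```

Request:
drive_tool(plan=[[[0, 0, 2, 0, 0, 0, -1], [0, 0, 4, 0, 0, 0, -1], [0, 0, 6, 0, 0, 0, -1], [0, 0, 8, 0, 0, 0, -1], [0, 0, 8, 0, 0, 0, -1]]])

```text
t: 9.3
eef_pos: [0.6183, -0.3005, 0.2784]
eef_rot: [0.002, 0.966, 0.259, 0.003]
contact_force: [-4.0, 4.3, 28.2]
gripper_width: 0.0149
```

```bash
python3 go.py .6183 -.3008 .257 -60
```

```text
t 9.3 pos [ 0.6183 -0.3005  0.2784] yawY -60.02 shift [-0.3  0.1 21.4] turn [ 0.36 -0.25 -0.02] F [-4.   4.3 28.2] M [0.95 0.5  0.05] w 0.0149 J [-0.52  0.58  1.23  0.    1.32  0.53]
```

Request:
drive_tool(plan=[[[0, 0, -6, 0, 0, 0, -1], [0, -2, -12, 0, 0, 0, -1], [0, -2, -12, 0, 0, 0, -1], [0, -2, -6, 0, 0, 0, -1], [0, -2, -4, 0, 0, 0, -1]]])

```text
t: 9.8
eef_pos: [0.6168, -0.2989, 0.2805]
eef_rot: [0.002, 0.966, 0.259, 0.002]
contact_force: [-6.6, 4.5, 32.0]
gripper_width: 0.0152
```

Request:
drive_tool(plan=[[[0, 0, 2, 0, 0, 0, -1], [0, 0, 4, 0, 0, 0, -1], [0, 0, 6, 0, 0, 0, -1], [0, 0, 6, 0, 0, 0, -1]]])

```text
t: 10.2
eef_pos: [0.617, -0.299, 0.2799]
eef_rot: [0.003, 0.966, 0.259, 0.003]
contact_force: [-14.3, 8.9, 54.0]
gripper_width: 0.0152
```

```bash
python3 go.py .6183 -.3008 .257 -60
```

```text
t 10.2 pos [ 0.617  -0.299   0.2799] yawY -60.02 shift [ 0.1  2.1 22.9] turn [ 0.48 -0.27 -0.02] F [-14.3   8.9  54. ] M [ 1.71  2.75 -0.01] w 0.0152 J [-0.52  0.58  1.23 -0.    1.32  0.53]
```

The contact is now firmer (54 N), so moment cues aren't reliable. I'll back off and look again with averaged frames.

Request:
drive_tool(plan=[[[0, 0, -12, 0, 0, 0, -1], [0, 0, -24, 0, 0, 0, -1], [0, 0, -34, 0, 0, 0, -1], [0, 0, -38, 0, 0, 0, -1], [0, 0, -38, 0, 0, 0, -1]]])

```text
t: 10.7
eef_pos: [0.6161, -0.2985, 0.3092]
eef_rot: [0.0, 0.966, 0.259, -0.0]
contact_force: [-0.8, 0.6, -1.1]
gripper_width: 0.0154
```

```bash
python3 - <<'E'
from h import *
Ss=[];Ts=[];ps=[]
for i in range(5):
    S=cam('scene');Ss.append(S['image'].astype(float)); ps.append(state()['eef_pos'])
    T=cam('top');Ts.append(T['image'].astype(float)); ps.append(state()['eef_pos'])
S['image']=np.mean(Ss,0);T['image']=np.mean(Ts,0)
print(np.mean(ps,0),np.std(ps,0)); np.savez('hov2.npz',S=S['image'],T=T['image'],p=np.mean(ps,0))
b=cv2.resize(S['image'][180:220,163:197],None,fx=15,fy=15,interpolation=cv2.INTER_CUBIC)
a=cv2.resize(T['image'][148:180,448:464],None,fx=15,fy=15,interpolation=cv2.INTER_CUBIC); a=np.vstack([a,np.zeros((120,240,3))])
save('hov2.png',np.clip(np.hstack([b,a]),0,255).astype(np.uint8))
E
python3 go.py .6183 -.3008 .257 -60
```

```text
[ 0.61595254 -0.29830643  0.30874447] [5.10833658e-05 2.53814013e-05 2.72638417e-04]
t 11.2 pos [ 0.616  -0.2983  0.3092] yawY -60.03 shift [ 0.7  3.3 52.2] turn [-0.01  0.   -0.03] F [ 1.5 -0.7 -0.1] M [ 0.03 -0.08 -0.02] w 0.0148 J [-0.52  0.56  1.19  0.    1.39  0.53]
```

View pics/hov2.png

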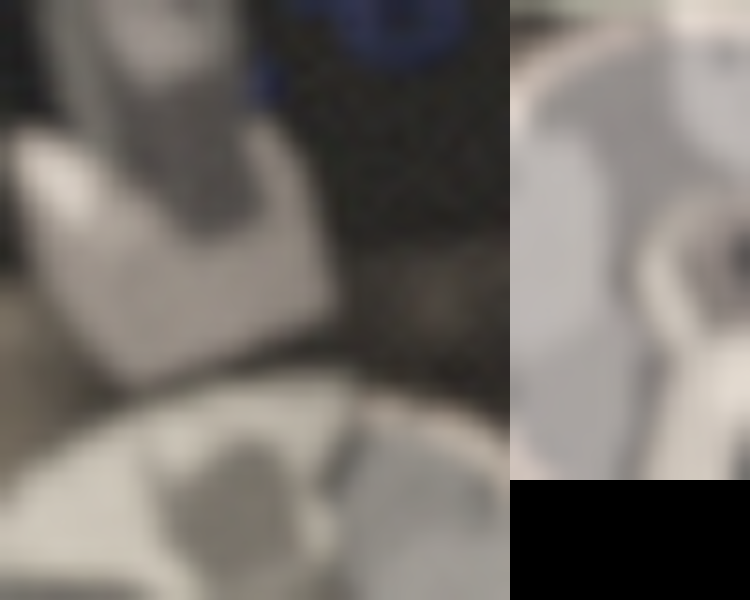

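The averaged crop is clear. Hub underside vertices are near (125,385) and (337,300); the shaft's dark face spans x 180–300, y 445–575. I'll fit the edge lines and cast the vertices onto the hub's underside plane.

```bash
cat > edges.py <<'E'
from m import *
d=np.load('hov2.npz'); S=cam('scene'); S['image']=d['S']; p=d['p']
G=d['S'].sum(2)
def X(x,y): return np.array([163+(x+.5)/15-.5,180+(y+.5)/15-.5])
def edge(a,b,w=25):
    # sub-pixel line near the segment a-b (crop px): max gradient across it, then line fit
    a,b=np.array(a,float),np.array(b,float); t=(b-a)/np.linalg.norm(b-a); n=np.array([-t[1],t[0]]); P=[]
    for s in np.linspace(.12,.88,15):
        k=np.arange(-w,w+1); q=(a+s*(b-a))+k[:,None]*n; uv=np.array([X(*z) for z in q])
        g=abs(np.gradient(map_coordinates(G,[uv[:,1],uv[:,0]],order=3))); i=g.argmax()
        wgt=np.where(abs(k-k[i])<12,g,0); P.append((a+s*(b-a))+(wgt@k/wgt.sum())*n)
    P=np.array(P); l=cv2.fitLine(P.astype(np.float32),cv2.DIST_HUBER,0,.01,.01).ravel()
    return l[2:],l[:2],np.std((P-l[2:])@[-l[1],l[0]])
def inter(A,B):
    s=np.linalg.solve(np.column_stack([A[1],-B[1]]),B[0]-A[0]); return A[0]+s[0]*A[1]
E
python3 - <<'E'
from edges import *
bl=edge((50,300),(125,385));br=edge((140,385),(330,305));rv=edge((290,150),(337,290));lv=edge((15,160),(45,290),20)
near=inter(bl,br);right=inter(br,rv);left=inter(bl,lv)
print('res',bl[2],br[2],rv[2],lv[2]); print(near,right,left)
for zo in(.057,.058,.059):
    z=p[2]-zo; N,Rr,L=[onz(S,*X(*q),z)[:2] for q in(near,right,left)]
    e=Rr-N; print('z',round(z,4),'N',N.round(4),'R',Rr.round(4),'L',L.round(4),'side NR',np.linalg.norm(e).round(4),'dir',np.degrees(np.arctan2(e[1],e[0])).round(1),'NL',np.linalg.norm(L-N).round(4),'centre RL',((Rr+L)/2).round(4),'centre from NR',((N+Rr)/2+.018*np.array([-e[1],e[0]])/np.linalg.norm(e)).round(4),'TCP',p.round(4))
# shaft dark face: top, left, right
t=edge((185,482),(240,448),15);r=edge((287,470),(300,545),15);l=edge((182,505),(202,565),15)
a=inter(t,l);b=inter(t,r);print('shaft face',a,b,t[2],r[2],l[2])
for z in(.2205,):
    A,B=[onz(S,*X(*q),z)[:2] for q in(a,b)];e=B-A;print(A,B,np.linalg.norm(e),np.degrees(np.arctan2(e[1],e[0])))
for h in(.009,.01): print('c',(A+B)/2+h*np.array([-e[1],e[0]])/np.linalg.norm(e))
E
```

```text
res 0.9035612684204121 5.394996179051037 0.9306298055856632 2.0509930846027014
[140.63449 410.611  ] [337.61325 307.2569 ] [ 38.238956 278.33762 ]
z 0.2517 N [ 0.6489 -0.3016] R [ 0.6252 -0.2712] L [ 0.6083 -0.323 ] side NR 0.0385 dir 127.8 NL 0.0459 centre RL [ 0.6168 -0.2971] centre from NR [ 0.6228 -0.2974] TCP [ 0.616  -0.2983  0.3087]
z 0.2507 N [ 0.6475 -0.302 ] R [ 0.6239 -0.2715] L [ 0.6069 -0.3234] side NR 0.0386 dir 127.8 NL 0.0459 centre RL [ 0.6154 -0.2974] centre from NR [ 0.6215 -0.2978] TCP [ 0.616  -0.2983  0.3087]
z 0.2497 N [ 0.6462 -0.3023] R [ 0.6225 -0.2718] L [ 0.6055 -0.3238] side NR 0.0386 dir 127.8 NL 0.046 centre RL [ 0.614  -0.2978] centre from NR [ 0.6201 -0.2981] TCP [ 0.616  -0.2983  0.3087]
shaft face [165.4708  489.91162] [268.72464 421.29147] 0.2984927921323509 0.3667105684561968 0.01634033138165571
[ 0.63024715 -0.30563667] [ 0.61370437 -0.28960731] 0.023034840880306284 135.90305164556378
c [ 0.61571289 -0.30408546]
c [ 0.61501701 -0.30480362]
```

```bash
python3 - <<'E'
from edges import *
bl=edge((50,300),(120,380),15);rv=edge((290,150),(335,290),15);lv=edge((20,170),(40,270),12)
for br in (edge((160,372),(325,302),9),edge((150,378),(320,310),7)):
    near=inter(bl,br);right=inter(br,rv);left=inter(bl,lv);print(br[2],near,right,left)
    z=p[2]-.058; N,Rr,L=[onz(S,*X(*q),z)[:2] for q in(near,right,left)]; e=Rr-N
    print(N,Rr,L,np.linalg.norm(e),np.degrees(np.arctan2(e[1],e[0])),np.linalg.norm(L-N),np.linalg.norm(Rr-L),'cRL',(Rr+L)/2)
# column profiles across the bottom-right edge, and shaft rows
G15=cv2.resize(G[180:220,163:197],None,fx=15,fy=15,interpolation=cv2.INTER_CUBIC)
for x in(170,200,230,260,290): print(x,[(y,int(G15[y,x])) for y in range(300,400,6)])
for y in(455,470,485,500,515,530,545): print(y,[int(v) for v in G15[y,130:350:8]])
o=lambda c,z,h:[np.round(((proj(S,[c[0]+h*2**.5*np.cos(np.radians(k)),c[1]+h*2**.5*np.sin(np.radians(k)),z])-[163,180]+.5)*15-.5)).astype(int).tolist() for k in(-15,75,255)]
print('hub pred N,R,L',o(p[:2],p[2]-.058,.018)); print('shaft pred',[o((.6177,-.3),z,h) for z,h in((.222,.00825),(.219,.01),(.198,.01))])
E
```

```text
0.6832022604183362 [122.84781 388.0628 ] [336.703  302.8512] [ 37.44923 276.6368 ]
[ 0.64074439 -0.30557724] [ 0.62257028 -0.27173247] [ 0.60636628 -0.3236027 ] 0.03841571053965518 118.235107369043 0.03881715298586801 0.05434234134205703 cRL [ 0.61446828 -0.29766759]
0.44278750209101836 [122.88652 388.1133 ] [337.4907  305.97763] [ 37.44923 276.6368 ]
[ 0.64075961 -0.30556928] [ 0.62349345 -0.27152825] [ 0.60636628 -0.3236027 ] 0.03816952197969823 116.89485961357389 0.03883433220934239 0.054818690588306546 cRL [ 0.61492987 -0.29756548]
170 [(300, 430), (306, 429), (312, 428), (318, 428), (324, 427), (330, 428), (336, 427), (342, 428), (348, 428), (354, 415), (360, 399), (366, 373), (372, 334), (378, 301), (384, 289), (390, 298), (396, 334)]
200 [(300, 434), (306, 434), (312, 435), (318, 436), (324, 434), (330, 432), (336, 425), (342, 415), (348, 404), (354, 374), (360, 338), (366, 307), (372, 287), (378, 287), (384, 314), (390, 355), (396, 407)]
230 [(300, 426), (306, 428), (312, 431), (318, 434), (324, 429), (330, 422), (336, 405), (342, 377), (348, 349), (354, 305), (360, 260), (36
[... 978 characters left out ...]
48, 346, 345, 345, 346, 346, 346, 346, 345, 361, 384, 414, 430, 424, 401, 375, 364, 377]
515 [570, 560, 528, 493, 443, 406, 374, 363, 352, 348, 345, 344, 341, 341, 344, 347, 347, 344, 340, 355, 381, 423, 456, 473, 466, 442, 415, 406]
530 [577, 570, 542, 509, 456, 415, 376, 358, 345, 342, 340, 341, 341, 343, 344, 345, 344, 343, 342, 353, 373, 416, 456, 485, 486, 464, 431, 410]
545 [583, 581, 561, 537, 492, 452, 408, 381, 358, 349, 345, 345, 344, 343, 342, 343, 347, 349, 349, 356, 368, 402, 438, 463, 463, 443, 415, 400]
hub pred N,R,L [[127, 387], [325, 304], [40, 287]]
shaft pred [[[180, 477], [269, 439], [140, 431]], [[178, 500], [286, 453], [130, 443]], [[203, 594], [309, 547], [154, 537]]]
```

In the scene view the bin axis is at about (0.618, −0.300), and the hub sits at the TCP within 1 mm. Attempt 2 also went about 2 mm deeper, likely into the taper. The best target is TCP (0.6185, −0.2998), so I need a tool-frame shift of (+1.5, +2.5).

Request:
drive_tool(plan=[[[1.5, 2.5, 8, 0, 0, 0, -1], [1.5, 2.5, 16, 0, 0, 0, -1], [1.5, 2.5, 23, 0, 0, 0, -1], [1.5, 2.5, 27, 0, 0, 0, -1], [1.5, 2.5, 27, 0, 0, 0, -1]]])

```text
t: 11.8
eef_pos: [0.6185, -0.2996, 0.2814]
eef_rot: [-0.001, 0.966, 0.259, -0.0]
contact_force: [-0.5, 0.3, -0.5]
gripper_width: 0.0151
```

Request:
drive_tool(plan=[[[0, 0, 1, 0, 0, 0, -1], [0, 0, 2.5, 0, 0, 0, -1], [0, 0, 4, 0, 0, 0, -1], [0, 0, 5.5, 0, 0, 0, -1], [0, 0, 5.5, 0, 0, 0, -1]]])

```text
t: 12.3
eef_pos: [0.6191, -0.2997, 0.2777]
eef_rot: [0.001, 0.966, 0.259, 0.001]
contact_force: [3.0, 0.1, -0.1]
gripper_width: 0.015
```

```bash
python3 go.py .6185 -.2998 .257 -60
```

```text
t 12.3 pos [ 0.6191 -0.2997  0.2777] yawY -60.02 shift [-0.6 -0.3 20.7] turn [ 0.09 -0.1  -0.02] F [ 3.   0.1 -0.1] M [ 0.28 -0.72 -0.05] w 0.015 J [-0.52  0.59  1.22  0.    1.33  0.53]
```

There's almost no vertical load at z 0.2777, so the bore is entering. I'll keep lowering, easing slightly towards the +3 N side force.

Request:
drive_tool(plan=[[[0.5, 0.3, 1, 0, 0, 0, -1], [0.5, 0.3, 3, 0, 0, 0, -1], [0.5, 0.3, 5, 0, 0, 0, -1], [0.5, 0.3, 5, 0, 0, 0, -1]]])

```text
t: 12.7
eef_pos: [0.6193, -0.2997, 0.2712]
eef_rot: [-0.0, 0.966, 0.259, 0.0]
contact_force: [4.0, 0.5, -2.9]
gripper_width: 0.0151
```

```bash
python3 go.py .6185 -.2998 .257 -60
```

```text
t 12.7 pos [ 0.6193 -0.2997  0.2712] yawY -60.02 shift [-0.7 -0.3 14.2] turn [-0.02 -0.01 -0.02] F [ 4.   0.5 -2.9] M [ 0.11 -0.9  -0.  ] w 0.0151 J [-0.52  0.59  1.23  0.    1.32  0.53]
```

Request:
drive_tool(plan=[[[0.5, 0.3, 2, 0, 0, 0, -1], [0.5, 0.3, 4, 0, 0, 0, -1], [0.5, 0.3, 6, 0, 0, 0, -1], [0.5, 0.3, 8, 0, 0, 0, -1], [0.5, 0.3, 9, 0, 0, 0, -1]]])

```text
t: 13.2
eef_pos: [0.6196, -0.2998, 0.2625]
eef_rot: [-0.0, 0.966, 0.259, -0.0]
contact_force: [0.5, 1.7, -1.1]
gripper_width: 0.0149
```

```bash
python3 go.py .6185 -.2998 .256 -60
```

```text
t 13.2 pos [ 0.6196 -0.2998  0.2625] yawY -60.03 shift [-1.  -0.6  6.5] turn [-0.02  0.02 -0.03] F [ 0.5  1.7 -1.1] M [ 0.11 -0.13  0.03] w 0.0149 J [-0.52  0.6   1.24 -0.    1.3   0.53]
```

Request:
drive_tool(plan=[[[0, 0, 2, 0, 0, 0, -1], [0, 0, 4, 0, 0, 0, -1], [0, 0, 6, 0, 0, 0, -1], [0, 0, 8, 0, 0, 0, -1], [0, 0, 8, 0, 0, 0, -1]]])

```text
t: 13.7
eef_pos: [0.6199, -0.2999, 0.2586]
eef_rot: [0.001, 0.966, 0.259, 0.001]
contact_force: [-8.7, 4.7, 22.8]
gripper_width: 0.0149
```

```bash
python3 go.py .6185 -.2998 .256 -60
```

```text
t 13.7 pos [ 0.6199 -0.2999  0.2586] yawY -60.02 shift [-1.1 -0.8  2.6] turn [ 0.15 -0.07 -0.02] F [-8.7  4.7 22.8] M [ 0.95  1.59 -0.03] w 0.0149 J [-0.52  0.6   1.24 -0.    1.29  0.53]
```

The handle stopped firmly at z 0.2586. Bench height at grasp was 0.0607, which predicts seating at 0.198+0.0607=0.2587. I'll check by eye.

Request:
drive_tool(plan=[[[0, 0, -2, 0, 0, 0, -1], [0, 0, -2, 0, 0, 0, -1]]])

```text
t: 13.9
eef_pos: [0.6199, -0.3, 0.2587]
eef_rot: [0.001, 0.966, 0.259, 0.001]
contact_force: [-3.3, 2.5, 11.6]
gripper_width: 0.0149
```

```bash
python3 - <<'E'
from h import *
S=cam('scene');I=np.mean([S['image'].astype(float)]+[cam('scene')['image'] for _ in range(3)],0)
b=cv2.resize(I[180:228,155:203],None,fx=12,fy=12,interpolation=cv2.INTER_CUBIC)
save('seat.png',np.clip(b,0,255).astype(np.uint8))
o=lambda c,z,h:[np.round(((proj(S,[c[0]+h*2**.5*np.cos(np.radians(k)),c[1]+h*2**.5*np.sin(np.radians(k)),z])-[155,180]+.5)*12-.5)).astype(int).tolist() for k in(-15,75,255)]
for z in(.198,.203,.228): print(z,o((.618,-.2998),z,.018))
E
python3 go.py .6185 -.2998 .256 -60
```

```text
0.198 [[240, 509], [393, 442], [171, 427]]
0.203 [[236, 491], [389, 424], [166, 409]]
0.228 [[212, 401], [368, 334], [142, 320]]
t 14.1 pos [ 0.6199 -0.3     0.2587] yawY -60.03 shift [-1.1 -0.9  2.7] turn [ 0.1  -0.04 -0.03] F [-3.   2.8 11. ] M [0.47 0.67 0.03] w 0.0148 J [-0.52  0.6   1.24 -0.    1.29  0.53]
```

View pics/seat.png

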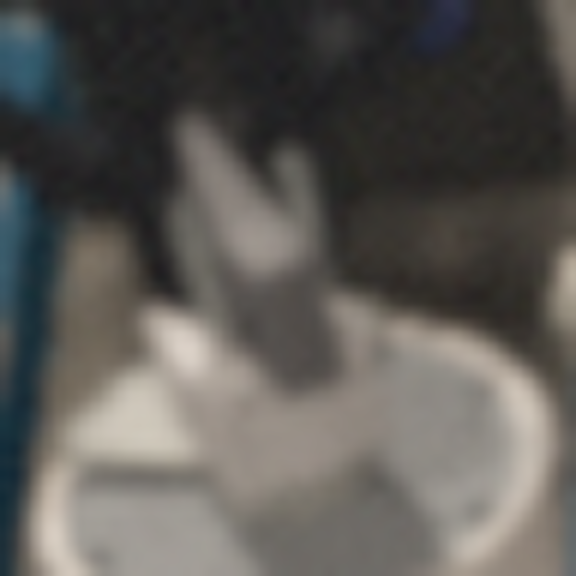

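The hub's near bottom vertex is at (240,505), against a predicted (240,509) if seated on the collar, so the handle is fully down. Now I'll turn anticlockwise, which is negative about tool z.

Request:
drive_tool(plan=[[[0, 0, 0, 0, 0, -5, -1], [0, 0, 0, 0, 0, -11, -1], [0, 0, 0, 0, 0, -17, -1], [0, 0, 0, 0, 0, -23, -1], [0, 0, 0, 0, 0, -28, -1]]], grip_force=80)

```text
t: 14.6
eef_pos: [0.6201, -0.2998, 0.2587]
eef_rot: [0.001, 0.874, 0.486, 0.001]
contact_force: [-1.6, 3.2, 11.5]
gripper_width: 0.0144
```

```bash
cat > cov.py <<'E'
from m import *
def cover():
    for n,c0 in(('top',(.619,-.2976)),('scene',(.618,-.3))):
        c=cam(n); A=np.arange(130,400,3); v=np.zeros((len(A),3))
        for r in (.034,.038,.042): v+=samp(c,[[c0[0]+r*np.cos(a),c0[1]+r*np.sin(a),.1925] for a in np.radians(A)])/3
        print(n,' '.join(f"{a}:{int(q[0])}/{int(q[2]-q[0])}" for a,q in zip(A,v)))
E
python3 go.py .6196 -.2998 .2587 0; python3 -c "
from cov import *; cover()"
```

```text
t 14.6 pos [ 0.6201 -0.2998  0.2587] yawY -31.79 shift [-0.3 -0.4 -0. ] turn [ 1.300e-01  1.000e-02 -3.179e+01] F [-1.6  3.2 11.5] M [ 0.67  0.48 -0.11] w 0.0144 J [-0.52  0.6   1.24  0.    1.29  0.04]
top 130:169/-7 133:169/-8 136:169/-8 139:169/-7 142:169/-7 145:169/-8 148:168/-8 151:165/-7 154:159/-6 157:147/-4 160:126/-2 163:102/1 166:83/6 169:73/8 172:72/8 175:73/8 178:72/9 181:73/9 184:74/9 187:74/10 190:75/11 193:77/10 196:79/11 199:82/12 202:86/12 205:92/13 208:98/15 211:103/16 214:109/17 217:115/18 220:120/19 223:125/19 226:128/19 229:130/19 232:132/19 235:133/18 238:135/18 241:136/19 244:136/19 247:135/19 250:134/19 253:132/20 256:130/19 259:128/19 262:124/19 265:120/19 268:115/19 271:109/17 274:101/15 277:95/13 280:88/12 283:81/11 286:75/9 289:72/9 292:71/9 295:72/9 298:72/9 301:72/9 304:73/9 307:73/9 310:73/8 313:73/8 316:72/8 319:72/9 322:76/8 325:88/4 328:113/0 331:142/-4 334:166/-6 337:178/-8 340:182/-8 343:182/-8 346:178/-8 349:171/-8 352:159/-7 355:148/-7 358:138/-6 361:136/-6 364:138/-6 367:141/-7 370:143/-7 373:144/-6 376:144/-7 379:144/-7 382:144/-7 385:145/-6 388
[... 381 characters left out ...]
69/-18 220:168/-18 223:166/-18 226:165/-18 229:167/-18 232:173/-19 235:181/-19 238:187/-18 241:193/-19 244:197/-19 247:201/-19 250:203/-19 253:205/-19 256:206/-19 259:207/-19 262:206/-19 265:206/-19 268:205/-19 271:205/-20 274:203/-20 277:200/-19 280:194/-19 283:184/-19 286:171/-18 289:154/-16 292:138/-13 295:126/-11 298:122/-9 301:124/-9 304:128/-9 307:136/-9 310:144/-9 313:151/-10 316:156/-11 319:159/-10 322:160/-10 325:161/-9 328:160/-9 331:158/-10 334:154/-10 337:147/-11 340:139/-10 343:129/-8 346:121/-8 349:116/-8 352:112/-8 355:110/-7 358:110/-8 361:110/-8 364:111/-8 367:109/-7 370:111/-7 373:111/-8 376:109/-9 379:109/-8 382:111/-8 385:110/-8 388:110/-8 391:109/-8 394:111/-8 397:111/-8
```

The scene view shows the cover's trailing edge moved from about 264° to 287°. That's about 23° open for a 28.2° handle turn, which fits about 5.2° of play. The arm blocks the top view. I'll continue.

Request:
drive_tool(plan=[[[0, 0, 0, 0, 0, -6, -1], [0, 0, 0, 0, 0, -13, -1], [0, 0, 0, 0, 0, -20, -1], [0, 0, 0, 0, 0, -27, -1], [0, 0, 0, 0, 0, -33, -1]]])

```text
t: 15.2
eef_pos: [0.6195, -0.2995, 0.2587]
eef_rot: [0.0, 0.699, 0.715, 0.0]
contact_force: [-7.2, 4.5, 13.6]
gripper_width: 0.0145
```

```bash
python3 go.py .6196 -.2998 .2587 5; cat > fine.py <<'E'
from m import *
def fine(img,c,a0,c0=(.6180,-.2998)):
    c=dict(c); c['image']=img; P=[]
    A=np.arange(a0-25,a0+25,.5)
    for r in np.arange(.024,.049,.0015):
        pts=[[c0[0]+r*np.cos(a),c0[1]+r*np.sin(a),.1925] for a in np.radians(A)]
        v=np.convolve(samp(c,pts).sum(1),np.ones(9)/9,'same'); g=np.gradient(v)[8:-8]; i=g.argmin()+8
        w=np.where(abs(np.arange(len(A))-i)<14,np.maximum(-np.gradient(v),0),0); w[:8]=0;w[-8:]=0
        a=(w@A)/w.sum(); P.append((r,a))
    P=np.array(P); xy=np.array([[r*np.cos(np.radians(a)),r*np.sin(np.radians(a))] for r,a in P],np.float32)
    l=cv2.fitLine(xy,cv2.DIST_HUBER,0,.001,.01).ravel()
    print('median polar',np.median(P[:,1]).round(2),'line dir',np.degrees(np.arctan2(l[1],l[0])).round(2)%180,P[::3].round(1).tolist())
E
python3 - <<'E'
from fine import *
S=cam('scene'); fine(cv2.imread('pics/scene0.png')[:,:,::-1].astype(float),S,262)
I=np.mean([cam('scene')['image'].astype(float) for _ in range(4)],0); fine(I,S,318)
b=cv2.resize(I[180:228,150:206],None,fx=12,fy=12,interpolation=cv2.INTER_CUBIC); save('cov.png',np.clip(b,0,255).astype(np.uint8))
E
```

```text
t 15.2 pos [ 0.6195 -0.2995  0.2587] yawY 1.25 shift [-0.3  0.1 -0. ] turn [ 0.01 -0.01 -3.75] F [-7.2  4.5 13.6] M [ 1.09  1.34 -0.19] w 0.0145 J [-0.52  0.6   1.24  0.    1.29 -0.54]
median polar 261.89 line dir 66.41 [[0.0, 270.1], [0.0, 268.2], [0.0, 265.0], [0.0, 261.8], [0.0, 261.5], [0.0, 257.6]]
median polar 321.5 line dir 130.79001 [[0.0, 324.4], [0.0, 324.7], [0.0, 322.5], [0.0, 321.5], [0.0, 319.9], [0.0, 319.1]]
```

View pics/cov.png

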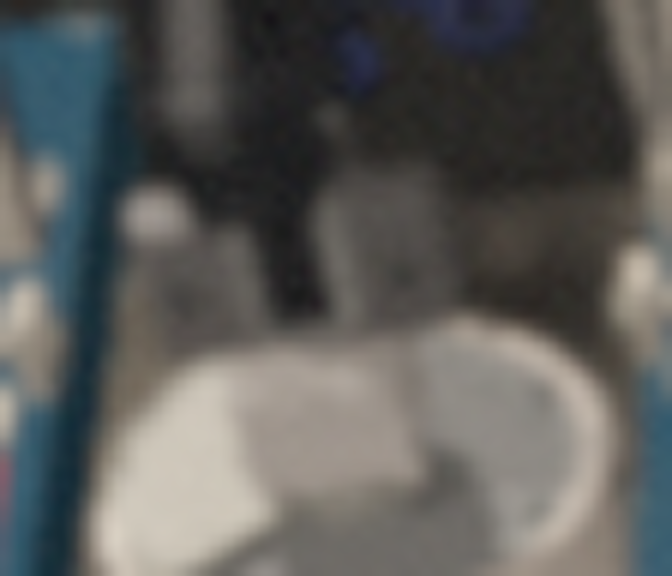

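The cover is clearly swung open in the crop, with its trailing edge at about (205,570)–(275,515). Handle turn minus play gives about 55–56°, while the rough image value is about 60°. I'll measure that edge more carefully and allow for the cover's side face.

```bash
python3 - <<'E'
from fine import *
S=cam('scene'); I=np.mean([cam('scene')['image'].astype(float) for _ in range(6)],0); np.save('I60.npy',I)
I0=cv2.imread('pics/scene0.png')[:,:,::-1].astype(float)
for nm,im,a0 in(('shut',I0,240),('now',I,300)):
    c=dict(S);c['image']=im
    for r in(.036,.040,.044,.047,.049):
        A=np.arange(a0,a0+40,2); v=samp(c,[[.618+r*np.cos(a),-.2998+r*np.sin(a),.1925] for a in np.radians(A)])
        print(nm,r,' '.join(f"{a}:{int(q.sum()//3)}" for a,q in zip(A,v)))
k=lambda im,u0:cv2.resize(im[200:240,u0:u0+40],None,fx=10,fy=10,interpolation=cv2.INTER_CUBIC)
o=np.hstack([k(I0,155),k(I,155)])
for j,ang in((0,258),(1,313),(1,318)):   # tick: expected top-edge rays at r=46..56 mm
    for r in(.046,.050,.054,.058):
        q=(proj(S,[.618+r*np.cos(np.radians(ang)),-.2998+r*np.sin(np.radians(ang)),.1925])-[155,200]+.5)*10
        cv2.circle(o,(int(q[0]+400*j),int(q[1])),2,(255,0,0) if ang!=313 else (0,0,255),-1)
save('cov2.png',np.clip(o,0,255).astype(np.uint8))
E
```

```text
shut 0.036 240:195 242:196 244:196 246:196 248:196 250:195 252:194 254:190 256:186 258:183 260:173 262:161 264:150 266:140 268:131 270:122 272:116 274:118 276:121 278:123
shut 0.04 240:196 242:195 244:195 246:195 248:194 250:193 252:192 254:189 256:183 258:178 260:168 262:157 264:146 266:137 268:127 270:118 272:119 274:122 276:125 278:131
shut 0.044 240:190 242:190 244:191 246:191 248:191 250:189 252:187 254:184 256:179 258:173 260:165 262:156 264:147 266:142 268:137 270:135 272:136 274:137 276:139 278:143
shut 0.047 240:178 242:179 244:181 246:180 248:181 250:180 252:180 254:177 256:170 258:164 260:158 262:152 264:149 266:152 268:156 270:159 272:162 274:164 276:165 278:166
shut 0.049 240:165 242:166 244:168 246:169 248:170 250:170 252:168 254:165 256:158 258:152 260:149 262:151 264:153 266:157 268:162 270:166 272:170 274:174 276:176 278:178
now 0.036 300:194 302:193 304:193 306:191 308:190 310:187 312:183 314:178 316:171 318:162 320:151 322:139 324:128 326:119 328:113 330:111 332:111 334:114 336:117 338:121
now 0.04 300:196 302:196 304:195 306:194 308:193 310:192 312:189 314:182 316:173 318:162 320:148 322:134 324:121 326:114 328:109 330:111 332:116 334:123 336:131 338:136
now 0.044 300:197 302:196 304:195 306:194 308:192 310:190 312:187 314:181 316:170 318:158 320:144 322:129 324:118 326:114 328:113 330:117 332:122 334:130 336:139 338:143
now 0.047 300:193 302:192 304:191 306:190 308:190 310:187 312:182 314:176 316:166 318:152 320:138 322:125 324:115 326:112 328:117 330:125 332:132 334:139 336:145 338:148
now 0.049 300:189 302:189 304:188 306:187 308:185 310:183 312:180 314:173 316:162 318:148 320:133 322:122 324:120 326:120 328:126 330:132 332:140 334:147 336:152 338:154
```

View pics/cov2.png

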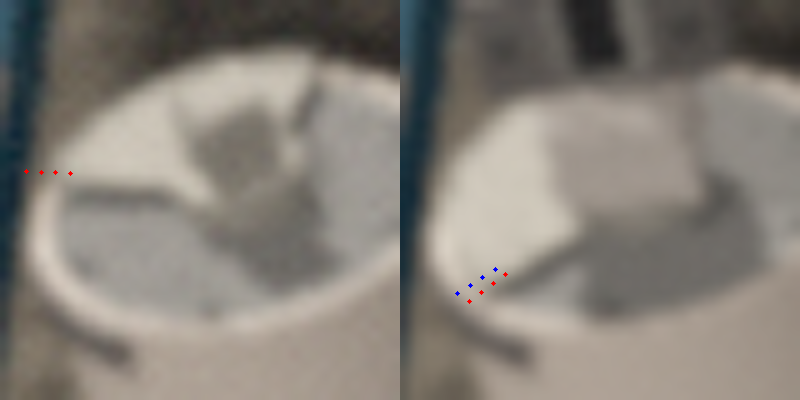

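The half-level edge shifts are 57.2°, 56.9° and 57.9° at three radii, and the kinematic estimate is 55–56°. So the cover stands at about 56.5–57°, and I'll turn 3.5° more.

Request:
drive_tool(plan=[[[0, 0, 0, 0, 0, -1.5, -1], [0, 0, 0, 0, 0, -3.5, -1], [0, 0, 0, 0, 0, -3.5, -1], [0, 0, 0, 0, 0, -3.5, -1], [0, 0, 0, 0, 0, -3.5, -1]]])

```text
t: 16.3
eef_pos: [0.6194, -0.2994, 0.2587]
eef_rot: [-0.0, 0.679, 0.734, 0.0]
contact_force: [-7.4, 5.9, 13.8]
gripper_width: 0.0146
```

```bash
python3 go.py .6196 -.2998 .2587 5; python3 - <<'E'
from fine import *
S=cam('scene'); I=np.mean([cam('scene')['image'].astype(float) for _ in range(6)],0)
ims={'shut':(cv2.imread('pics/scene0.png')[:,:,::-1].astype(float),240),'prev':(np.load('I60.npy'),300),'now':(I,303)}
for dx,dy in((0,0),(.001,0),(-.001,0),(0,.001),(0,-.001)):
  out={}
  for n,(im,a0) in ims.items():
    c=dict(S);c['image']=im;L=[]
    for r in(.036,.038,.040,.042,.044):
        A=np.arange(a0,a0+36,.5); v=samp(c,[[.618+dx+r*np.cos(a),-.2998+dy+r*np.sin(a),.1925] for a in np.radians(A)]).sum(1)
        i=v.argmin(); h=(v[:10].mean()+v[i])/2; L.append(A[np.argmax(v<h)])
    out[n]=np.mean(L)
  print(dx,dy,{k:round(v,1) for k,v in out.items()},'open prev',round(out['prev']-out['shut'],1),'now',round(out['now']-out['shut'],1))
E
```

```text
t 16.3 pos [ 0.6194 -0.2994  0.2587] yawY 4.47 shift [-0.4  0.1  0. ] turn [ 0.   -0.01 -0.53] F [-7.4  5.9 13.8] M [ 1.09  1.3  -0.13] w 0.0146 J [-0.52  0.6   1.24  0.    1.29 -0.6 ]
0 0 {'shut': np.float64(262.3), 'prev': np.float64(319.7), 'now': np.float64(322.9)} open prev 57.4 now 60.6
0.001 0 {'shut': np.float64(260.8), 'prev': np.float64(318.5), 'now': np.float64(321.8)} open prev 57.7 now 61.0
-0.001 0 {'shut': np.float64(263.8), 'prev': np.float64(320.6), 'now': np.float64(324.0)} open prev 56.8 now 60.2
0 0.001 {'shut': np.float64(262.6), 'prev': np.float64(318.7), 'now': np.float64(321.7)} open prev 56.1 now 59.1
0 -0.001 {'shut': np.float64(261.6), 'prev': np.float64(320.6), 'now': np.float64(323.8)} open prev 59.0 now 62.2
```

```bash
python3 -c "
from station import job_done; print(job_done())"; python3 go.py .6196 -.2998 .2587 5
```

```text
the job is handed in; nothing more can be done
None
the job is handed in; nothing more can be done
```

The grey handle is fully down on the square shaft, and the cover is held at about 60° open with the gripper still on the blade. The job was handed in at about 16.6 s on the robot's clock.

- **Fit:** The first three tries landed on the shaft's tapered top, with up to 54 N at the wrist. I backed off, measured again and moved the handle over, and then it went down freely. It stopped at z = 0.2587, exactly where the grasp height predicts. The scene camera also showed the hub's lower corner within about 4 crop pixels (about 1 mm) of where it should be when seated.
- **Cover angle:** The two checks differ slightly. The cover edge in the scene camera gives 60.6°, or 59–62° allowing 1 mm of error in the bin's centre. The handle angle minus the play gives about 58.4°. The arm blocked the top camera, so I couldn't confirm the angle from there.
- **At hand-in:** The gripper was holding with 80 N and pressing the handle down with about 14 N, with about 9 N of side load.
- **Other things:** I saw no contact with or movement of the other things in the crops I viewed, but I did no final check of every bystander. I viewed 11 pictures, one over the budget.

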